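# Press three mosaic stones home in order

### The arm

A 6-joint arm with a two-finger parallel gripper is mounted at the origin on the work surface; the furniture and walls round the work are solid. World frame = base frame: x ahead of the robot, y to its left, z up, the work surface at z = 0. Lengths are in m, angles in rad, forces in N, time in s.
With the tool pointing down it reaches from about 0.35 to 0.775 m from the base axis. Payload 7.3 kg.
Tool frame: the origin (TCP) lies at the very end of the fingers, on their centre line; the grasp point (between the pads) lies 19 mm behind it; z points along the fingers, y is the line along which they close (so a half turn about z gives the same grasp; the last joint's range is limited). The gripper opens to 92 mm and grips with 3 to 60 N. Pads are 19 mm wide; open, the fingers measure 130 mm over their backs; the gripper's body (75 mm by 190 mm) begins 47 mm behind the grasp point.
Start: joints at [-1.332, 0.342, 1.524, -0, 1.275, -0.146], TCP at [0.197, -0.487, 0.227] pointing down, gripper open.
Joint ranges: [-2.53, 2.53], [-0.77, 2.02], [0.04, 2.7], [-1, 4.14], [0.28, 2.66], [-3.11, 3.11]. Speed limits (rad/s): [2.57, 2.57, 3.14, 3.14, 3.14, 3.14].

### API

Orientations are given as a unit quaternion [w, x, y, z].
In Python, from bench import status, read_camera, calibration, finish_job gives the robot as it stands.
- The arm moves only by the tool step_arm, never from a script. Its argument "deltas" is text: rows parted by semicolons, each of 7 numbers parted by spaces: the closure, from -1 (fully open) to 1 (shut), then the shift along the tool's x, y, z in m, then the turn, a rotation vector about the tool's x, y, z in rad. A call has 1 to 12 rows; each row shifts and turns the commanded pose from where the row before left it, along the tool's axes as they then stand; what a row does not reach is not made up. A row lasts 1/10 s, in which the tool goes at most 50 mm and 8.59 degrees, less where a joint would pass 70% of its speed; a pose out of reach is approached as far as the arm can. A call with a gripper value outside its range is refused whole. The fingers move at their own pace and stop on an object; "force" is the grip in N (left out, the last holds). Time passes only in rows, so rows that do not move let the fingers close. It gives the time, the measured TCP pose, the force, the opening and the grip force at its end, in the units of the state.
- status.state(): the state, without advancing time (a new reading comes with each control period).
- read_camera(name): name is "side" or "top" or "wrist"; returns (picture, depth): 384x512x3 uint8, red, green, blue; 384x512 float32, m along the optical axis (not along the pixel's ray), 0 where there is no reading.
- calibration(name): a dict with "camera_matrix" (3x3 intrinsics, pixels), "dist" ([k1, k2, p1, p2, k3] as OpenCV has them; the pictures are not rectified), "R" (3x3) and "t" (3): a world point X has camera coordinates R X + t. Camera axes: x right, y down, z forward; pixel columns grow to the right and rows downward; lengths in m; the calibration is good to about 2 mm. A picture is of the moment at which its call begins: read the wrist's pose just before it. calibration takes no time and is no camera call; for the wrist camera it gives the pose at the moment of the call.
- finish_job(): hands the job in; it is judged then, once.
The state is a dict: "clock": time; "joint_positions": joint angles; "qvel": joint speeds; "joint_efforts": joint torques, N m; "tcp_pos": TCP position; "ee_rot": TCP orientation; "wrist_force": force on the tool from outside, world axes, zero at the start; "torque": the same for the moment, N m; "grip_width": finger opening in m; "grip_force": force on a finger pad.
Only numpy, scipy, OpenCV 4.12 (cv2) and the standard library are available. Lean on these libraries where they do the work, as an engineer would, in place of code of your own. Each camera call takes 0.05 s, during which the arm holds its last target. There are 200 camera calls.

### The job

Press the three mosaic stones down into their wooden setting blocks with the fingertips, gently and in the order of the pattern: first the brown one, then the green one, then the dark grey one, each until its top is level with the rim of its block. Only press: do not pick up, shift or tip the blocks, do not start on a stone before the one ahead of it is down, and leave the tape, marker and tweezers alone.

Things in the scene. Friction and masses are not known exactly. Their poses are not given: they have to be found in the camera images.
- brown_block: Loose light-wood setting block, 92 x 152 mm, its rim 49 mm above the table, about 0.8 kg with its stone, with a cork-lined recess that holds the brown stone slab, about 67 x 127 mm and 25 mm thick. Origin: centre of its underside; y along its long side, z up. Walls 10 mm wide. Push it or its stone with less than 20 N.
- brown_top (a point): Centre of the upper face of the brown stone; it rides down with the stone. The face is about level (the rough slabs dip a few mm away from it), so pressing within 15 mm of this point is good. z points up, y along the block's long side.
- brown_stone (a joint): How far the brown stone is pushed down into its block, in m: 0 = standing 8 mm proud of the rim (it starts at 0 to 0.0015), 0.008 = level with the rim, 0.020 = hard stop. Springy cork bed and snug sides: it starts to move at about 2 N of push, needs about 5 N when level, 10 N at the stop; let go, it stays where it is or, if pushed deeper, rises back to about 0.010.
- green_block: Loose light-wood setting block, 83 x 127 mm, its rim 37 mm above the table, about 0.8 kg with its stone, with a cork-lined recess that holds the grey-green stone slab, about 58 x 102 mm and 14 mm thick, the thinnest of the three and in the lowest block. Origin: centre of its underside; y along its long side, z up. Walls 10 mm wide. Push it or its stone with less than 20 N.
- green_top (a point): Centre of the upper face of the green stone; it rides down with the stone. The face is about level (the rough slabs dip a few mm away from it), so pressing within 15 mm of this point is good. z points up, y along the block's long side.
- green_stone (a joint): How far the green stone is pushed down into its block, in m: 0 = standing 8 mm proud of the rim (it starts at 0 to 0.0015), 0.008 = level with the rim, 0.020 = hard stop. Springy cork bed and snug sides: it starts to move at about 2 N of push, needs about 5 N when level, 10 N at the stop; let go, it stays where it is or, if pushed deeper, rises back to about 0.010.
- grey_block: Loose light-wood setting block, 75 x 113 mm, its rim 45 mm above the table, about 0.8 kg with its stone, with a cork-lined recess that holds the dark slate-grey rectangular stone (a whetstone), 50 x 88 mm and 21 mm thick. Origin: centre of its underside; y along its long side, z up. Walls 10 mm wide. Push it or its stone with less than 20 N.
- grey_top (a point): Centre of the upper face of the grey stone; it rides down with the stone. The face is about level (the rough slabs dip a few mm away from it), so pressing within 15 mm of this point is good. z points up, y along the block's long side.
- grey_stone (a joint): How far the grey stone is pushed down into its block, in m: 0 = standing 8 mm proud of the rim (it starts at 0 to 0.0015), 0.008 = level with the rim, 0.020 = hard stop. Springy cork bed and snug sides: it starts to move at about 2 N of push, needs about 5 N when level, 10 N at the stop; let go, it stays where it is or, if pushed deeper, rises back to about 0.010.
- tape: Bystander: roll of masking tape lying flat, 104 mm across, 25 mm high; origin at the centre of its underside. (Mind also the solid round back of a dark red chair just beyond the table, at x about 0.70, y about -0.25 to 0.2, some 0.3 m higher than the table: do not swing the arm across it.)
- marker: Bystander: white marker with a red cap, lying down, 143 mm long, 14 mm high; origin at the centre of its underside.
- tweezers: Bystander: steel tweezers lying flat, 98 x 83 mm box, 10 mm high; origin at the centre of its underside.

How it is judged:
On the way, in this order (a step that is already met when the one before it is completed fails the run):
1. the brown stone is down level with its rim (value of joint brown_stone above 0.0055 m), for 0.1 s.
2. the green stone is down level with its rim (value of joint green_stone above 0.0055 m), for 0.1 s.
3. the grey stone is down level with its rim (value of joint grey_stone above 0.0055 m), for 0.1 s.
At the end, for the whole second after the job is handed in: All three stones are level with their rims (joints between 5.5 and 12 mm, so no more than 2.5 mm proud and 4 mm sunk), the blocks stand flat and still within 20 mm of where they were, the bystanders within 20 mm of theirs (value of joint brown_stone between 0.0055 and 0.012 m and value of joint green_stone between 0.0055 and 0.012 m and value of joint grey_stone between 0.0055 and 0.012 m and distance of each of brown_block, green_block, grey_block, tape, marker, tweezers from where it was at the start of the episode below 0.02 m and angle between each of brown_block, green_block, grey_block's own z axis and vertical below 0.05 rad and linear speed of each of brown_block, green_block, grey_block below 0.02 m/s); the robot touches nothing.
It fails at once if the green stone was pressed (over 3 mm) before the brown one was down (value of joint green_stone above 0.003 m and value of joint brown_stone below 0.0055 m).
It fails at once if the grey stone was pressed (over 3 mm) before the green one was down (value of joint grey_stone above 0.003 m and value of joint green_stone below 0.0055 m).
It fails at once if a block or its stone was pushed with more than 20 N (contact force between any of the fingers, the arm and brown_block above 20 N or contact force between any of the fingers, the arm and green_block above 20 N or contact force between any of the fingers, the arm and grey_block above 20 N).
It fails at once if a block was lifted, tipped, or shifted by more than 20 mm (height (world z) of any of brown_block, green_block, grey_block above 0.012 m or angle between any of brown_block, green_block, grey_block's own z axis and vertical above 0.15 rad or distance of any of brown_block, green_block, grey_block from where it was at the start of the episode above 0.02 m).
It fails at once if a bystander was moved by more than 20 mm (distance of any of tape, marker, tweezers from where it was at the start of the episode above 0.02 m).
It also fails if it takes over 54 s, if anything falls off the work surface, if the arm or the gripper's body presses on something with over 40 N, if the wrist force passes 120 N, or if a joint passes its speed limit or range.

## Working session

There is one attempt and no reset: what is moved stays moved. The work goes in short steps, Python scripts to look and compute and a tool call to move; the robot and the scene stay as the last step left them, time stands still between calls to the robot, and variables do not carry over. Pictures are saved under pics/ and viewed, at most 10 in all, crops included, and the job is handed in when it is done.

Besides the shell and the picture viewer there is one more tool, called after "Request:" as name(argument=value, ...), one argument or row to a line, values as JSON. step_arm: Moves the arm, as the interface text tells. Its arguments: {"type":"object","properties":{"deltas":{"type":"string"},"force":{"type":"number"}},"required":["deltas"]}

```bash
mkdir -p pics; ls; python3 - <<'E'
from bench import *
import cv2,numpy as np
for n in ("top","side"):
    p,d=read_camera(n); cv2.imwrite(f"pics/{n}0.png",p[...,::-1]); np.savez(f"{n}0.npz",p=p,d=d)
    c=calibration(n); print(n,c["camera_matrix"],c["dist"],c["R"],c["t"])
s=status.state(); print(s["clock"],s["tcp_pos"],s["ee_rot"],s["wrist_force"])
E
```

```text
pics
top [[421.18272586   0.         258.43075578]
 [  0.         421.18272586 182.07390862]
 [  0.           0.           1.        ]] [-0.04649989  0.          0.          0.          0.        ] [[-0.02475863 -0.99948475 -0.02042673]
 [-0.99592091  0.02643351 -0.08627172]
 [ 0.08676722  0.01820744 -0.99606222]] [-0.1854586   0.41977892  1.00754792]
side [[450.6013674    0.         263.83511698]
 [  0.         450.6013674  192.9426319 ]
 [  0.           0.           1.        ]] [-0.08481913  0.          0.          0.          0.        ] [[ 0.85875649 -0.51223584  0.01231819]
 [-0.31851416 -0.55250757 -0.77024938]
 [ 0.40135523  0.65753314 -0.63762383]] [-0.45088323  0.05928235  1.24938558]
0.1 [ 0.19699743 -0.48624376  0.22612522] [-6.83305367e-04  9.81546810e-01  1.91220793e-01 -2.71871432e-05] [ 0.22371947 -0.41052329 -0.11777369]
```

View pics/top0.png

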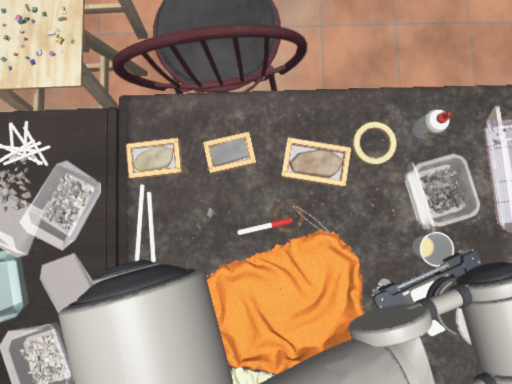

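View pics/side0.png

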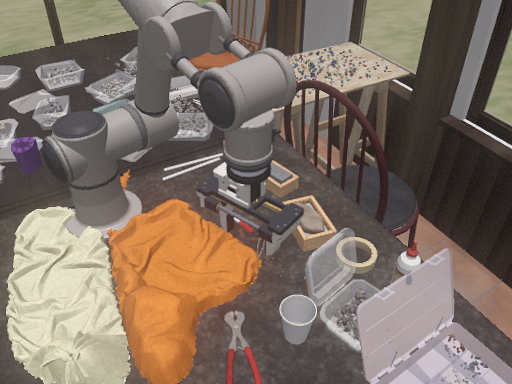

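```bash
cat > h.py <<'E'
import cv2,numpy as np
from bench import *
def cast(n,px,z):
    c=calibration(n); px=np.asarray(px,float).reshape(-1,1,2)
    u=cv2.undistortPoints(px,c["camera_matrix"],c["dist"]).reshape(-1,2)
    r=np.c_[u,np.ones(len(u))]@c["R"]; o=-c["R"].T@c["t"]
    return o+r*((z-o[2])/r[:,2])[:,None]
E
python3 - <<'E'
from h import *
f=np.load("top0.npz"); p,d=f["p"],f["d"]
hsv=cv2.cvtColor(p,cv2.COLOR_RGB2HSV)
m=cv2.inRange(hsv,(10,70,140),(28,255,255)); m[:,:110]=0; m[:120]=0; m[200:]=0; m[:,352:]=0
m=cv2.morphologyEx(m,cv2.MORPH_CLOSE,np.ones((3,3)))
cs,_=cv2.findContours(m,cv2.RETR_EXTERNAL,cv2.CHAIN_APPROX_NONE)
cs=sorted([c for c in cs if cv2.contourArea(c)>300],key=lambda c:cv2.boundingRect(c)[0])
for c,n,z in zip(cs,("green","grey","brown"),(.037,.045,.049)):
    w=cast("top",c.astype(float),z); r=cv2.minAreaRect((w[:,:2]*1000).astype(np.float32)); (u,v)=cv2.minAreaRect(c)[0]
    ctr=np.mean(cv2.boxPoints(r),0); M=calibration("top")
    dd=np.median(d[int(v)-2:int(v)+3,int(u)-2:int(u)+3])
    rr=cv2.undistortPoints(np.array([[[u,v]]]),M["camera_matrix"],M["dist"])[0,0]
    X=M["R"].T@(np.r_[rr,1]*dd-M["t"])
    print(n,cv2.minAreaRect(c),r,"stone3d",X.round(4))
    cv2.drawContours(p,[c],-1,(0,0,255),1)
cv2.imwrite("pics/m.png",cv2.resize(p[110:210,110:380,::-1],None,fx=2.9,fy=2.9))
s=status.state(); q=s["ee_rot"]; from scipy.spatial.transform import Rotation as R
print(R.from_quat(np.r_[q[1:],q[0]]).as_matrix().round(3),s["tcp_pos"])
E
```

```text
green ((153.07928466796875, 157.7134246826172), (35.44852066040039, 53.89059066772461), 83.6598129272461) ((479.0198669433594, 55.88761901855469), (86.59169006347656, 129.81117248535156), 4.754106044769287) stone3d [0.4776 0.0541 0.0446]
grey ((228.7529296875, 151.38824462890625), (33.841148376464844, 48.15855407714844), 77.47119140625) ((487.7793273925781, -127.9321060180664), (81.60259246826172, 114.4298095703125), 11.042081832885742) stone3d [ 0.4863 -0.1285  0.0528]
brown ((315.8296203613281, 161.54360961914062), (65.5404052734375, 40.162132263183594), 9.272602081298828) ((457.214111328125, -333.1875), (154.17933654785156, 95.72864532470703), 79.04009246826172) stone3d [ 0.4561 -0.3325  0.056 ]
[[ 0.927  0.375 -0.   ]
 [ 0.375 -0.927  0.001]
 [ 0.    -0.001 -1.   ]] [ 0.19699743 -0.48624376  0.22612522]
```

View pics/m.png

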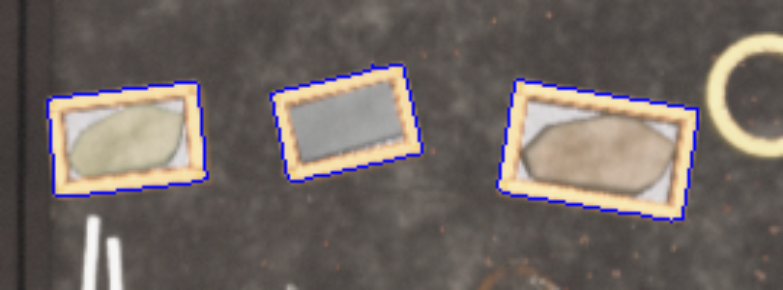

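Request:
step_arm(
  deltas="1 0 0 0 0 0 0.128; 1 0 0 0 0 0 0.128; 1 0 0 0 0 0 0.128; 1 0.03 -0.017 0 0 0 0; 1 0.03 -0.017 0 0 0 0; 1 0.03 -0.017 0 0 0 0; 1 0.03 -0.017 0 0 0 0; 1 0.03 -0.017 0 0 0 0; 1 0.03 -0.017 0 0 0 0; 1 0.03 -0.017 0 0 0 0; 1 0.03 -0.017 0 0 0 0; 1 0.02 -0.017 0 0 0 0",
  force=20,
)

```text
clock: 1.3
tcp_pos: [0.4585, -0.3323, 0.2262]
ee_rot: [-0.0, 1.0, 0.001, -0.0]
wrist_force: [0.2, -0.5, -0.6]
grip_width: 0.0016
grip_force: 0.0
```

Request:
step_arm(
  deltas="1 0 0 0.03 0 0 0; 1 0 0 0.03 0 0 0; 1 0 0 0.03 0 0 0; 1 0 0 0.03 0 0 0; 1 0 0 0.02 0 0 0; 1 0 0 0.01 0 0 0; 1 0 0 0.005 0 0 0; 1 0 0 0.004 0 0 0; 1 0 0 0.002 0 0 0; 1 0 0 0 0 0 0; 1 0 0 0 0 0 0",
)

```text
clock: 2.4
tcp_pos: [0.4573, -0.3337, 0.0664]
ee_rot: [0.0, 1.0, 0.0, 0.0]
wrist_force: [0.6, 0.1, -0.1]
grip_width: 0.0007
grip_force: 0.0
```

Request:
step_arm(
  deltas="1 0 0 0.002 0 0 0; 1 0 0 0.002 0 0 0; 1 0 0 0.002 0 0 0; 1 0 0 0.001 0 0 0; 1 0 0 0.001 0 0 0; 1 0 0 0.001 0 0 0; 1 0 0 0.001 0 0 0; 1 0 0 0 0 0 0; 1 0 0 0 0 0 0",
)

```text
clock: 3.3
tcp_pos: [0.457, -0.3334, 0.0558]
ee_rot: [0.0, 1.0, 0.0, 0.0]
wrist_force: [-0.3, 1.0, 1.2]
grip_width: 0.0005
grip_force: 0.7
```

Request:
step_arm(
  deltas="1 0 0 0.001 0 0 0; 1 0 0 0.001 0 0 0; 1 0 0 0 0 0 0",
)

```text
clock: 3.6
tcp_pos: [0.457, -0.3335, 0.0538]
ee_rot: [0.0, 1.0, 0.0, 0.0]
wrist_force: [-0.6, 0.1, 2.6]
grip_width: 0.0002
grip_force: 1.3
```

Request:
step_arm(
  deltas="1 0 0 0.001 0 0 0; 1 0 0 0.001 0 0 0; 1 0 0 0 0 0 0",
)

```text
clock: 3.9
tcp_pos: [0.457, -0.3335, 0.0517]
ee_rot: [0.0, 1.0, 0.0, 0.0]
wrist_force: [-0.5, 0.3, 3.6]
grip_width: 0.0005
grip_force: 1.6
```

Request:
step_arm(
  deltas="1 0 0 0.001 0 0 0; 1 0 0 0.001 0 0 0; 1 0 0 0.001 0 0 0; 1 0 0 0 0 0 0",
)

```text
clock: 4.3
tcp_pos: [0.457, -0.3335, 0.0487]
ee_rot: [0.0, 1.0, 0.0, 0.0]
wrist_force: [-0.3, 0.6, 4.6]
grip_width: 0.0003
grip_force: 2.1
```

Request:
step_arm(
  deltas="1 0 0 0.001 0 0 0; 1 0 0 0.001 0 0 0; 1 0 0 0 0 0 0; 1 0 0 0 0 0 0; 1 0 0 0 0 0 0",
)

```text
clock: 4.8
tcp_pos: [0.457, -0.3334, 0.0468]
ee_rot: [0.0, 1.0, 0.0, 0.0]
wrist_force: [-0.7, 1.6, 4.6]
grip_width: 0.0003
grip_force: 2.5
```

Request:
step_arm(
  deltas="1 0 0 -0.003 0 0 0; 1 0 0 -0.007 0 0 0; 1 0 0 -0.02 0 0 0; 1 0 0 -0.03 0 0 0; 1 0 0 -0.03 0 0 0; 1 0.002 -0.04 0 0 0 0; 1 0.003 -0.05 0 0 0 0; 1 0.003 -0.05 0 0 0 0; 1 0.003 -0.05 0 0 0 0; 1 0.003 -0.05 0 0 0 0; 1 0.003 -0.05 0 0 0 0; 1 0.005 -0.05 0 0 0 0",
)

```text
clock: 6.0
tcp_pos: [0.4784, 0.0078, 0.1371]
ee_rot: [0.0, 1.0, 0.0, 0.0]
wrist_force: [1.6, 0.9, -0.5]
grip_width: 0.0004
grip_force: 0.0
```

Request:
step_arm(
  deltas="1 0 -0.04 0 0 0 0; 1 0 -0.009 0 0 0 0; 1 0 0 0 0 0 0; 1 0 0 0 0 0 0",
)

```text
clock: 6.4
tcp_pos: [0.4788, 0.054, 0.1368]
ee_rot: [0.0, 1.0, 0.0, 0.0]
wrist_force: [-0.2, 0.7, 0.1]
grip_width: 0.0007
grip_force: 0.0
```

```bash
cat > chk.py <<'E'
from h import *
import sys
f=np.load("top0.npz")
ds=np.median([read_camera("top")[1] for _ in range(5)],0)
for n,(u,v) in dict(green=(153,158),grey=(229,151),brown=(316,162)).items():
    s=np.s_[v-4:v+5,u-4:u+5]
    print(n,"sunk mm",1000*np.median((ds-f["d"])[s]), "std",1000*np.std((ds-f["d"])[s]))
s=status.state(); print(s["clock"],s["tcp_pos"],s["wrist_force"])
E
python3 chk.py
```

```text
green sunk mm -177.9489 std 78.73514
grey sunk mm 0.10031462 std 109.854744
brown sunk mm 9.742379 std 1.8575574
6.65 [0.4787249  0.0537282  0.13667948] [ 0.81233738 -0.36166544  0.67752252]
```

Request:
step_arm(
  deltas="1 0 0 0.03 0 0 0; 1 0 0 0.025 0 0 0; 1 0 0 0.015 0 0 0; 1 0 0 0.008 0 0 0; 1 0 0 0.004 0 0 0; 1 0 0 0.002 0 0 0; 1 0 0 0.002 0 0 0; 1 0 0 0.001 0 0 0; 1 0 0 0.001 0 0 0; 1 0 0 0.001 0 0 0; 1 0 0 0 0 0 0; 1 0 0 0 0 0 0",
)

```text
clock: 7.85
tcp_pos: [0.4786, 0.0549, 0.0478]
ee_rot: [0.0, 1.0, 0.0, 0.0]
wrist_force: [-0.5, -0.1, -0.4]
grip_width: 0.0004
grip_force: 0.0
```

Request:
step_arm(
  deltas="1 0 0 0.001 0 0 0; 1 0 0 0.001 0 0 0; 1 0 0 0.001 0 0 0; 1 0 0 0.001 0 0 0; 1 0 0 0 0 0 0",
)

```text
clock: 8.35
tcp_pos: [0.4786, 0.0549, 0.0437]
ee_rot: [0.0, 1.0, 0.0, 0.0]
wrist_force: [0.0, -0.1, 2.0]
grip_width: 0.0
grip_force: 0.5
```

Request:
step_arm(
  deltas="1 0 0 0.001 0 0 0; 1 0 0 0.001 0 0 0; 1 0 0 0.001 0 0 0; 1 0 0 0.001 0 0 0; 1 0 0 0 0 0 0",
)

```text
clock: 8.85
tcp_pos: [0.4786, 0.0549, 0.0396]
ee_rot: [0.0, 1.0, 0.0, 0.0]
wrist_force: [-1.4, 0.2, 2.6]
grip_width: 0.0003
grip_force: 1.5
```

Target about z = 0.035 (10 mm down).

Request:
step_arm(
  deltas="1 0 0 0.001 0 0 0; 1 0 0 0.001 0 0 0; 1 0 0 0.001 0 0 0; 1 0 0 0.001 0 0 0; 1 0 0 0.001 0 0 0; 1 0 0 0 0 0 0; 1 0 0 0 0 0 0",
)

```text
clock: 9.55
tcp_pos: [0.4787, 0.0549, 0.0347]
ee_rot: [0.0, 1.0, 0.0, 0.0]
wrist_force: [-2.2, 0.4, 5.0]
grip_width: 0.0001
grip_force: 2.3
```

Request:
step_arm(
  deltas="1 0 0 -0.003 0 0 0; 1 0 0 -0.007 0 0 0; 1 0 0 -0.02 0 0 0; 1 0 0 -0.03 0 0 0; 1 0 0 -0.03 0 0 0; 1 0.001 0.03 0 0 0 0; 1 0.001 0.04 0 0 0 0; 1 0.002 0.04 0 0 0 0; 1 0.002 0.04 0 0 0 0; 1 0.003 0.033 0 0 0 0; 1 0 0 0 0 0 0; 1 0 0 0 0 0 0",
)

```text
clock: 10.75
tcp_pos: [0.4875, -0.1285, 0.1247]
ee_rot: [-0.0, 1.0, -0.001, -0.0]
wrist_force: [0.6, -0.6, -0.7]
grip_width: 0.0005
grip_force: 0.0
```

```bash
python3 chk.py; python3 - <<'E'
from h import *
for n in ("wrist","top"):
    p,d=read_camera(n); cv2.imwrite(f"pics/{n}1.png",p[...,::-1])
    print(n,d[150:170,140:166:5][::5] if n=="top" else "")
E
```

```text
green sunk mm -518.54346 std 238.8993
grey sunk mm -421.54156 std 176.809
brown sunk mm 10.216057 std 1.9846065
11.0 [ 0.48771195 -0.12699424  0.12481334] [ 0.8619039  -0.46080659  0.29377236]
wrist 
top [[0.54960364 1.0266869  1.0169884  1.0172137  1.013395   1.0171785 ]
 [0.48650277 0.48662806 0.48874667 1.0163305  1.0180019  1.0140454 ]
 [0.47923505 0.48127228 0.48146483 0.48627305 0.4863643  1.013316  ]
 [0.47418737 0.47475225 0.47577804 0.47821918 0.48143187 0.48281926]]
```

View pics/top1.png

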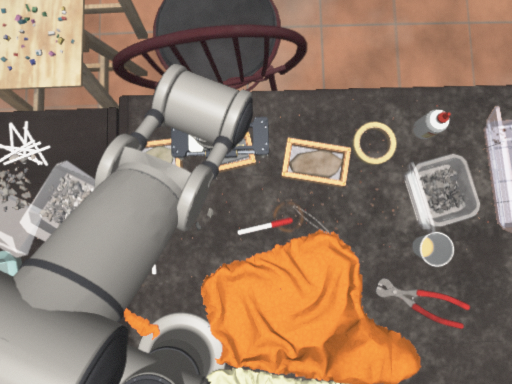

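```bash
python3 - <<'E'
from h import *
d=np.median([read_camera("top")[1] for _ in range(3)],0)-np.load("top0.npz")["d"]
print((d[144:160,144:176:3]*1000).round(0).astype(int))
E
```

```text
[[-475    2   -1   -2   -3    2   -1    1   -1 -207 -203]
 [-471    3    0    2   -1   -1    1    5   11 -197 -202]
 [-474    0    0   -2   15   20   21    8   11 -202 -200]
 [-476    1   13   26   13   14   14   14   13 -202 -200]
 [-465    9   10   11   12    9    9   12   10 -202 -202]
 [  10    8   21   10   12   10   13   12   11 -197 -205]
 [   9   13   13    9    9   11   10   16    7 -198 -202]
 [  12   17   11    4    4    6   12   11    7 -193 -202]
 [  18   12   12   14    8   10   12   10    9 -193 -228]
 [-518   10    7   12   10   10   12    9   15 -195 -226]
 [-518 -519    7   10   10    7   11    8    7 -193 -228]
 [-520 -518 -518    8    8   12   10    6   12 -190 -229]
 [-518 -518 -516 -517    6    9    9    9   10   13 -230]
 [-520 -520 -519 -518   12   11    8    8   10   12 -225]
 [-525 -524 -520 -522 -519    8   10    8   10    6 -215]
 [-523 -527 -521 -519 -520 -515    5    8 1015    7    9]]
```

Request:
step_arm(
  deltas="1 0 0 0.025 0 0 0; 1 0 0 0.02 0 0 0; 1 0 0 0.01 0 0 0; 1 0 0 0.005 0 0 0; 1 0 0 0.003 0 0 0; 1 0 0 0.002 0 0 0; 1 0 0 0.001 0 0 0; 1 0 0 0.001 0 0 0; 1 0 0 0.001 0 0 0; 1 0 0 0.001 0 0 0; 1 0 0 0 0 0 0; 1 0 0 0 0 0 0",
)

```text
clock: 12.45
tcp_pos: [0.4878, -0.1281, 0.0558]
ee_rot: [0.0, 1.0, 0.0, 0.0]
wrist_force: [0.3, -0.5, -0.1]
grip_width: 0.0004
grip_force: 0.0
```

Request:
step_arm(
  deltas="1 0 0 0.001 0 0 0; 1 0 0 0.001 0 0 0; 1 0 0 0.001 0 0 0; 1 0 0 0.001 0 0 0; 1 0 0 0.001 0 0 0; 1 0 0 0.001 0 0 0; 1 0 0 0.001 0 0 0; 1 0 0 0 0 0 0; 1 0 0 0 0 0 0",
)

```text
clock: 13.35
tcp_pos: [0.4878, -0.1281, 0.0487]
ee_rot: [0.0, 1.0, 0.0, 0.0]
wrist_force: [-0.8, 0.0, 2.7]
grip_width: 0.0006
grip_force: 1.1
```

Request:
step_arm(
  deltas="1 0 0 0.001 0 0 0; 1 0 0 0.001 0 0 0; 1 0 0 0.001 0 0 0; 1 0 0 0.001 0 0 0; 1 0 0 0.001 0 0 0; 1 0 0 0.001 0 0 0; 1 0 0 0 0 0 0; 1 0 0 0 0 0 0",
)

```text
clock: 14.15
tcp_pos: [0.4878, -0.1281, 0.0427]
ee_rot: [0.0, 1.0, 0.0, 0.0]
wrist_force: [-1.3, 0.4, 4.3]
grip_width: 0.0003
grip_force: 2.2
```

Request:
step_arm(
  deltas="1 0 0 -0.003 0 0 0; 1 0 0 -0.007 0 0 0; 1 0 0 -0.02 0 0 0; 1 0 0 -0.03 0 0 0; 1 0 0 -0.03 0 0 0; 1 -0.005 0.04 -0.02 0 0 0; 1 -0.005 0.05 0 0 0 0; 1 -0.01 0.05 0 0 0 0; 1 -0.01 0.05 0 0 0 0; 1 -0.02 0.045 0 0 0 0; 1 -0.03 0.04 0 0 0 0; 1 -0.03 0.04 0 0 0 0",
)

```text
clock: 15.35
tcp_pos: [0.3772, -0.4426, 0.1529]
ee_rot: [0.0, 1.0, 0.001, 0.0]
wrist_force: [0.3, -1.0, 0.4]
grip_width: -0.0
grip_force: 0.0
```

Request:
step_arm(
  deltas="1 -0.03 0.04 0 0 0 0; 1 -0.03 0.03 0 0 0 0; 1 -0.03 0.03 0 0 0 0; 1 0 0 0 0 0 0; 1 0 0 0 0 0 0",
)

```text
clock: 15.85
tcp_pos: [0.2877, -0.5414, 0.1527]
ee_rot: [-0.0, 1.0, -0.001, 0.0]
wrist_force: [1.2, 0.5, 0.5]
grip_width: 0.0007
grip_force: 0.0
```

```bash
python3 chk.py; python3 - <<'E'
from h import *
p,d=read_camera("top"); cv2.imwrite("pics/top2.png",p[...,::-1])
E
```

```text
green sunk mm 9.464741 std 2.1217043
grey sunk mm 10.746717 std 109.82422
brown sunk mm 9.962201 std 1.9144557
16.1 [ 0.28966632 -0.54014328  0.1529379 ] [-0.33799459 -0.525932   -0.34717174]
```

View pics/top2.png

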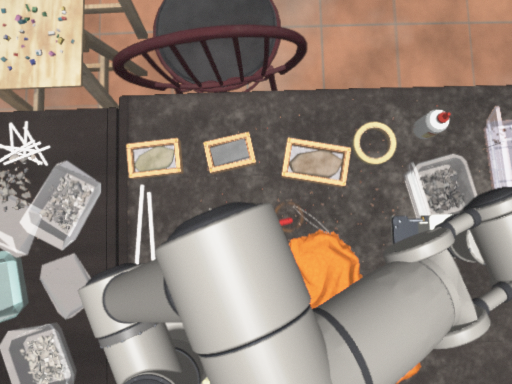

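All three stones are about 10 mm down and the blocks at (153,158), (229,151) and (316,162) have not moved. The gripper, at (410,230), is close to the cup and the box, so I'm raising it clear before I hand in.

Request:
step_arm(
  deltas="1 0 0 -0.03 0 0 0; 1 0 0 -0.03 0 0 0; 1 0 0 -0.03 0 0 0; 1 -0.02 -0.02 0 0 0 0; 1 -0.03 -0.02 0 0 0 0; 1 -0.03 -0.01 0 0 0 0; 1 0 0 0 0 0 0; 1 0 0 0 0 0 0; 1 0 0 0 0 0 0",
)

```text
clock: 17.05
tcp_pos: [0.2094, -0.4914, 0.2429]
ee_rot: [0.0, 1.0, 0.001, 0.0]
wrist_force: [0.6, -0.7, 0.3]
grip_width: 0.0008
grip_force: 0.0
```

```bash
python3 -c "
from bench import *
s=status.state();print(s['tcp_pos'],s['wrist_force'],s['qvel'])
print(finish_job())"
```

```text
[ 0.20943322 -0.49139106  0.24286743] [ 0.62833296 -0.68467733  0.34524523] [ 0.00564221  0.01032951 -0.00289214 -0.00091691  0.00038854 -0.0008683 ]
the job is handed in; nothing more can be done
None
```

I pressed the brown, green and grey stones down in that order, each about 10 mm by the overhead depth camera (roughly level with its rim) at about 5 N, and handed the job in at about 17 s; no verdict came back.

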